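# Roll a sample tube under a hand board onto the line

### The arm

A 6-joint arm with a two-finger parallel gripper is mounted at the origin on a cart in front of the work surface, level with it; the furniture and walls round the work are solid. World frame = base frame: x ahead of the robot, y to its left, z up, the work surface at z = 0. Lengths are in m, angles in rad, forces in N, time in s.
With the tool pointing down it reaches from about 0.35 to 0.775 m from the base axis. Payload 7.3 kg.
Tool frame: the origin (TCP) lies on the centre line of the jaws, within the pads' length; the fingertips stand 25 mm ahead of it and the grasp point (between the pads) lies 6 mm ahead of it; z points along the fingers, y is the line along which they close (so a half turn about z gives the same grasp; the last joint's range is limited). The gripper opens to 92 mm and grips with 3 to 60 N. Pads are 19 mm wide; open, the fingers measure 130 mm over their backs; the gripper's body (75 mm by 190 mm) begins 47 mm behind the grasp point.
Start: joints at [-1.434, 0.342, 1.524, -0, 1.275, -0.146], TCP at [0.147, -0.504, 0.252] pointing down, gripper open.
Joint ranges: [-2.53, 2.53], [-0.77, 2.02], [0.04, 2.7], [-1, 4.14], [0.28, 2.66], [-3.11, 3.11]. Speed limits (rad/s): [2.57, 2.57, 3.14, 3.14, 3.14, 3.14].

### API

Orientations are given as a unit quaternion [x, y, z, w].
In Python, from plant import bot, optics gives the robot as it stands.
- The arm moves only by the shell command python3 -m pendant 'ROWS' [OPENING] [FORCE]. ROWS is JSON, a list that holds one entry, the list of rows, each a list of 6 numbers: the shift along the tool's x, y, z in m, then the turn, a rotation vector about the tool's x, y, z in degrees. A call has 1 to 20 rows; each row is the pose to reach, as a shift and turn from the pose commanded when the call began, along the tool's axes at that moment; what a row does not reach only later rows make up. A row lasts 1/8 s, in which the tool goes at most 62.5 mm and 10.7 degrees, less where a joint would pass 70% of its speed; a pose out of reach is approached as far as the arm can. A call with a gripper value outside its range is refused whole. OPENING is the finger opening in m, from 0 to 0.0918, set as the call begins (- or left out, the last holds). The fingers move at their own pace and stop on an object; FORCE is the grip in N (left out, the last holds). Time passes only in rows, so rows that repeat a pose let the fingers close. It gives the time, the measured TCP pose, the force, the opening and the grip force at its end, in the units of the state.
- bot.get_state(): the state, without advancing time (a new reading comes with each control period).
- optics.get_image(name): name is "side" or "top"; returns (picture, depth): 384x512x3 uint8, red, green, blue; 384x512 float32, m along the optical axis (not along the pixel's ray), 0 where there is no reading.
- optics.calibration(name): a dict with "fx", "fy", "cx", "cy" (pixels), "view" (4x4, takes a point from world to camera coordinates). Camera axes: x right, y up, looking along -z (the intrinsics and any distortion apply to the point x, -y, -z); pixel columns grow to the right and rows downward; lengths in m; the calibration is good to about 2 mm. A picture is of the moment at which its call begins. calibration takes no time and is no camera call.
- bot.job_done(): hands the job in; it is judged then, once.
The state is a dict: "time_s": time; "joints": joint angles; "joint_vel": joint speeds; "tau": joint torques, N m; "ee_pos": TCP position; "orientation": TCP orientation; "force": force on the tool from outside, world axes, zero at the start; "wrist_torque": the same for the moment, N m; "grip_width": opening from 0.0 (shut) to 1.0 (fully open); "grip_force": force on a finger pad.
Only numpy, scipy, OpenCV 4.12 (cv2) and the standard library are available. Lean on these libraries where they do the work, as an engineer would, in place of code of your own. Each camera call takes 0.05 s, during which the arm holds its last target. There are 200 camera calls.

### The job

Press down the label of the sample tube: take the hand board by its handle, lay it on the tube and roll the tube slowly along the rubber pad, over the worn hollow, to the red line, keeping the board pressed on it all the way with a steady 5 to 12 N and never touching the tube with the gripper. Leave the tube at rest lying along the red line, lay the board flat back on its blue mat, let go of it, and disturb nothing else.

Things in the scene. Friction and masses are not known exactly. Their poses are not given: they have to be found in the camera images.
- roll_pad: Fixed level rolling pad, 190 (x) x 130 mm, black rubber on an aluminium bed, rigid to press. Its face lies 30 mm above this origin (centre in plan); the origin may lie up to 12 mm under the table top, so the face stands 18 to 30 mm over the table. x is the rolling direction, from the start (white ticks at x = -48 mm) to the red line (x = +34 mm); y runs along the red line.
- hollow (a point): A point over the middle of the worn hollow, at x = -11 mm of the pad, at the level of its flat face. The hollow crosses the pad's full width, from x = -38 to +16 mm: a gentle slope down, a short level bottom, a gentle slope up, 2 to 6 mm deep (not measured); flat beyond both ends. Under a gripped board the pressing force changes by about 6 to 10 N per mm of board height.
- red_line (a point): Middle of the red line, 3 mm wide, across the pad's face, at x = +34 mm of the pad, on the face.
- tube: Loose rigid sample tube, 20 mm diameter, 110 mm long, about 60 g, white with yellow label, black stripe and blue flush cap, lying on the pad's flat start across the rolling direction. Origin at the middle of its axis (10 mm above the face it lies on); y along its axis, x and z turn as it rolls. It rolls freely, half as far as a board moving on top of it.
- press_board: Loose wooden hand board, 150 (x) x 64 (y) x 10 mm, rubber underneath, about 180 g, with a handle block at its middle, 26 (x) x 46 (y) mm, from 10 to 44 mm above the underside. Origin: centre of the underside, z up. The tube's ends show on both sides of it. Gripped across the 26 mm (fingers before and behind in the rolling direction) it resists tipping best.
- board_mat: Fixed blue parking mat for the board, 180 (x) x 90 x 3 mm, origin at the centre of its underside on the table; the board starts lying on it, lengthwise. The upright side of the fixed water bath stands along y = -0.50 m, to the right of the mat and of the start pose of the gripper: turn the open gripper only after drawing away from it.
- amber_bottle: Bystander: brown glass bottle, 55 mm wide, 107 mm tall; origin at the centre of its underside.
- wash_bottle: Bystander: wash bottle with red spout, about 79 x 101 mm, 196 mm tall; origin at its underside.
- tin: Bystander: aluminium tin, 52 mm diameter, 28 mm tall; origin at its underside.
- stopwatch: Bystander: black stopwatch lying flat, 67 x 58 x 19 mm; origin at its underside.
- red_stopper: Bystander: red rubber stopper, 25 mm diameter, 23 mm tall; origin at its underside.

How it is judged:
By the outcome, as a careful person would: the job done as asked, in the order asked, and still so for the second after the job is handed in, with the robot touching nothing.
It also fails if it takes over 72 s, if anything falls off the work surface, if the arm or the gripper's body presses on something with over 40 N, if the wrist force passes 120 N, or if a joint passes its speed limit or range.

## Working session

There is one attempt and no reset: what is moved stays moved. The work goes in short steps, Python scripts to look and compute and a shell command to move; the robot and the scene stay as the last step left them, time stands still between calls to the robot, and variables do not carry over. Pictures are saved under pics/ and viewed, at most 10 in all, crops included, and the job is handed in when it is done.

```bash
ls; mkdir -p pics; python3 - <<'E'
from plant import bot, optics
import cv2, json, numpy as np
for n in("top","side"):
    im,d=optics.get_image(n); np.savez(f"pics/{n}0.npz",im=im,d=d)
    cv2.imwrite(f"pics/{n}0.png",im[:,:,::-1])
    print(n,optics.calibration(n))
print(bot.get_state())
E
```

```text
pics
top {'fx': 428.7430214658184, 'fy': 428.7430214658184, 'cx': 255.85812588943486, 'cy': 187.0369543319309, 'view': array([[-0.00716743, -0.99962955, -0.02625635, -0.16083854],
       [ 0.99896434, -0.00833754,  0.04472959, -0.57103572],
       [-0.04493193, -0.02590856,  0.99865403, -1.05714114],
       [ 0.        ,  0.        ,  0.        ,  1.        ]])}
side {'fx': 453.4247703381458, 'fy': 453.4247703381458, 'cx': 264.0063172868155, 'cy': 193.66458085704602, 'view': array([[-0.99337637, -0.1122767 ,  0.02444039,  0.54754446],
       [ 0.07373149, -0.45969573,  0.88501045, -0.18711293],
       [-0.08813091,  0.8809505 ,  0.4649292 , -1.00594932],
       [ 0.        ,  0.        ,  0.        ,  1.        ]])}
{'time_s': 0.1, 'joints': array([-1.43396278e+00,  3.42641472e-01,  1.52494073e+00, -2.62511898e-05,
        1.27544009e+00, -1.46010581e-01]), 'joint_vel': array([ 0.00028093, -0.00075616, -0.00308872, -0.00089395,  0.00046733,
       -0.00040241]), 'tau': array([ 9.32306648e-04, -4.32004774e+01, -2.44695836e+01,  7.18101743e-02,
        5.25977102e-02, -5.88704552e-05]), 'ee_pos': array([ 0.14648167, -0.50378555,  0.25111375]), 'orientation': array([ 9.90015763e-01,  1.40954877e-01, -9.27441293e-06, -7.14870993e-04]), 'force': array([-0.7599572 ,  0.14057127, -1.15372909]), 'wrist_torque': array([-0.01635355,  0.03708301, -0.05368999]), 'grip_force': 0.0, 'grip_width': 0.9970732107979985}
```

View pics/top0.png

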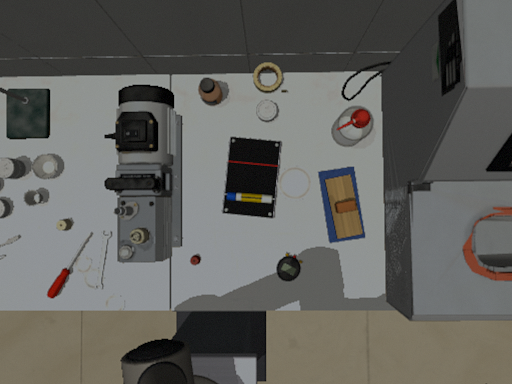

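View pics/side0.png

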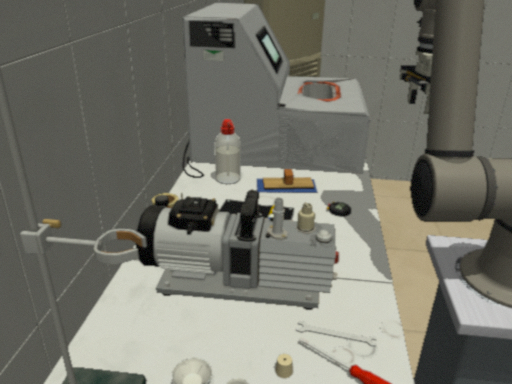

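The top view shows the pad around (252,178), with the red line near row 163 and the tube at (249,198). The board sits on the blue mat at (342,205) with its handle at (345,206), and the stopwatch is at (289,268). In the side view the pump hides most of the pad. The board is visible at (288,183).

```bash
cat > h.py <<'E'
import numpy as np, cv2
from plant import bot, optics
def ray(n,uv):
    c=optics.calibration(n); V=c["view"]; R=V[:3,:3]; o=-R.T@V[:3,3]
    uv=np.atleast_2d(uv).astype(float)
    d=np.c_[(uv[:,0]-c["cx"])/c["fx"],-(uv[:,1]-c["cy"])/c["fy"],-np.ones(len(uv))]@R
    return o,d
def onz(n,uv,z):
    o,d=ray(n,uv); return o+d*((z-o[2])/d[:,2])[:,None]
def bydepth(n,uv,D):
    o,d=ray(n,uv); return o+d*np.asarray(D)[:,None]
def mask(im,lo,hi,box):
    h=cv2.cvtColor(im,cv2.COLOR_RGB2HSV); m=cv2.inRange(h,lo,hi); k=np.zeros_like(m); x0,y0,x1,y1=box; k[y0:y1,x0:x1]=1
    return m*k
def pts(m): v,u=np.nonzero(m); return np.c_[u,v]
def rect(P):
    """min-area rect of xy points -> centre, (long,short), angle of long side in deg"""
    (c,s,a)=cv2.minAreaRect((P[:,:2]*1000).astype(np.float32))
    if s[0]<s[1]: s=s[::-1]; a+=90
    return np.round(c,1),np.round(s,1),round((a+90)%180-90,2)
E
python3 - <<'E'
from h import *
f=np.load("pics/top0.npz"); im,D=f["im"],f["d"]
def go(name,lo,hi,box,z=None):
    m=mask(im,lo,hi,box); n,l,s,_=cv2.connectedComponentsWithStats(m); i=1+np.argmax(s[1:,4]); p=pts(l==i)
    d=D[p[:,1],p[:,0]]; W=bydepth("top",p[d>0],d[d>0]); zz=np.median(W[:,2])
    P=onz("top",p,zz if z is None else z)
    print(name,len(p),"z med %.4f"%zz, np.round(np.percentile(W[:,2],[5,25,75,95]),4),rect(P),np.round(P.mean(0),4))
go("table",(0,0,150),(180,60,255),(290,100,320,160))
go("pad",(0,0,0),(180,120,60),(215,130,290,222))
go("red",(0,120,60),(8,255,255),(222,150,285,175),)
go("red2",(172,100,60),(180,255,255),(222,150,285,175))
go("yellow",(20,120,100),(35,255,255),(215,185,285,210))
go("bluecap",(100,120,60),(130,255,255),(215,185,285,210))
go("white",(0,0,130),(180,60,255),(222,190,278,206))
go("mat",(100,80,30),(130,255,255),(310,160,375,250))
go("wood",(8,60,60),(22,255,255),(310,160,375,250))
h=cv2.cvtColor(im,cv2.COLOR_RGB2HSV)
for u,v in[(345,206),(340,185),(345,225),(252,163),(229,197),(245,198),(256,198),(265,198),(270,198),(250,150),(250,180),(322,172)]:
    print((u,v),h[v,u],round(float(bydepth("top",[[u,v]],[D[v,u]])[0,2]),4))
c=im[125:255,210:375]; cv2.imwrite("pics/crop1.png",cv2.resize(c[:,:,::-1],None,fx=4.5,fy=4.5,interpolation=cv2.INTER_CUBIC))
E
```

```text
table 1 z med -0.0026 [-0.0026 -0.0026 -0.0026 -0.0026] (array([ 787.5, -313.9]), array([0., 0.]), 0.0) [ 0.7875 -0.3139 -0.0026]
pad 1367 z med 0.0198 [0.0155 0.0181 0.0216 0.0239] (array([ 588.1, -153.6]), array([122.3,  75.1]), 83.48) [ 0.5898 -0.1537  0.0198]
red 104 z med 0.0223 [0.0192 0.0209 0.0236 0.0253] (array([ 628.4, -158.8]), array([119.5,   5.3]), 83.9) [ 0.6284 -0.158   0.0223]
red2 1 z med 0.0199 [0.0199 0.0199 0.0199 0.0199] (array([ 626.4, -171.2]), array([0., 0.]), 0.0) [ 0.6264 -0.1712  0.0199]
yellow 62 z med 0.0407 [0.0372 0.039  0.0427 0.0442] (array([ 538.4, -152.9]), array([46. ,  7.3]), 89.56) [ 0.5387 -0.1531  0.0407]
bluecap 67 z med 0.0398 [0.0288 0.038  0.0414 0.0437] (array([ 547. , -104.1]), array([21.9, 18.1]), 78.25) [ 0.547  -0.1047  0.0398]
white 49 z med 0.0408 [0.0376 0.0398 0.0421 0.0438] (array([ 540.5, -190.4]), array([19.3, 12.1]), 89.55) [ 0.5399 -0.1899  0.0408]
mat 894 z med 0.0027 [-0.0005  0.0014  0.0042  0.0063] (array([ 525.9, -377.5]), array([177.8,  88.3]), 8.24) [ 0.5343 -0.3673  0.0027]
wood 1552 z med 0.0130 [0.0092 0.0114 0.0149 0.0472] (array([ 520.8, -381.1]), array([149.1,  63.9]), 11.02) [ 0.5205 -0.3811  0.013 ]
(345, 206) [ 13 172 113] 0.0499
(340, 185) [ 19 125 126] 0.0152
(345, 225) [ 19 129 127] 0.0109
(252, 163) [  1 221 106] 0.0251
(229, 197) [109 230 122] 0.0391
(245, 198) [ 25 238 122] 0.0436
(256, 198) [ 26 161  76] 0.0436
(265, 198) [ 90   5 148] 0.0439
(270, 198) [ 68   7 151] 0.042
(250, 150) [150  18  14] 0.0219
(250, 180) [60 18 14] 0.0157
(322, 172) [111 149  89] 0.0025
```

View pics/crop1.png

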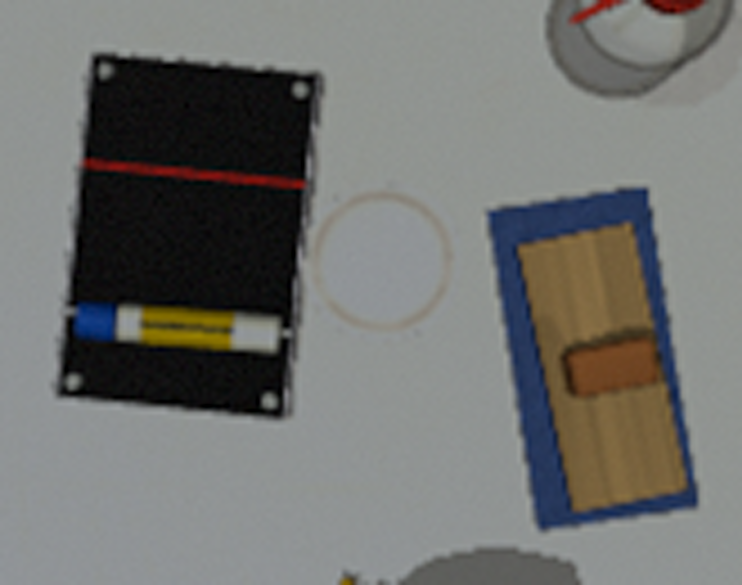

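The crop shows the pad tilted about 6° with the tube at its white ticks. The board lies on the right side of the mat, with the handle clear. Next I refine the pad frame, hollow profile and handle pose.

```bash
python3 - <<'E'
from h import *
f=np.load("pics/top0.npz"); im,D0=f["im"],f["d"]
Ds=[D0]
for _ in range(6): Ds.append(optics.get_image("top")[1])
D=np.median(Ds,axis=0); np.save("pics/Dmed.npy",D)
# pad outline
h=cv2.cvtColor(im,cv2.COLOR_RGB2HSV)
m=((h[:,:,2]<60)|(h[:,:,1]>100)).astype(np.uint8); k=np.zeros_like(m); k[128:225,212:290]=1; m*=k
m=cv2.morphologyEx(m,cv2.MORPH_OPEN,np.ones((3,3)))
cs,_=cv2.findContours(m,cv2.RETR_EXTERNAL,cv2.CHAIN_APPROX_NONE); c=max(cs,key=cv2.contourArea)
print("pad",rect(onz("top",c[:,0],0.0217)))
r=pts(mask(im,(0,120,50),(8,255,255),(222,150,285,175))); P=onz("top",r,0.0217)
vx,vy,x0,y0=cv2.fitLine((P[:,:2]*1000).astype(np.float32),cv2.DIST_HUBER,0,.01,.01).ravel(); ang=np.degrees(np.arctan2(vx,-vy))
print("red line centre",rect(P)[:2],"fit",x0,y0,"pad yaw",-np.degrees(np.arctan2(vx,vy))if vy>0 else -np.degrees(np.arctan2(-vx,-vy)))
# profile
yaw=-np.arctan2(vx,vy) if vy>0 else -np.arctan2(-vx,-vy)
u,v=np.meshgrid(np.arange(212,292),np.arange(128,226)); uv=np.c_[u.ravel(),v.ravel()]; d=D[uv[:,1],uv[:,0]]
W=bydepth("top",uv,d)[d>0]*1000
o=np.array([x0,y0]); R=np.array([[np.cos(yaw),np.sin(yaw)],[-np.sin(yaw),np.cos(yaw)]])
L=(W[:,:2]-o)@R.T+[34,0]; L[:,1]-=0
for a in range(-95,96,6):
    s=(L[:,0]>=a)&(L[:,0]<a+6)&(abs(L[:,1])<55)
    print(a+3,round(W[s,2].mean(),2),s.sum(),end=" | ")
print()
# tables near
uvt=np.c_[np.random.randint(295,315,400),np.random.randint(205,240,400)]; print("table z",bydepth("top",uvt,D[uvt[:,1],uvt[:,0]])[:,2].mean())
# wood & handle
hm=(mask(im,(5,150,60),(16,255,255),(325,190,370,225))>0); p=pts(hm); W=bydepth("top",p,D[p[:,1],p[:,0]]); p=p[W[:,2]>.038]
print("handle",len(p),rect(onz("top",p,.047)),np.median(W[W[:,2]>.038,2]),np.round(onz("top",p,.047).mean(0),4))
w=pts(mask(im,(16,60,60),(24,220,255),(318,170,375,242))); print("wood",rect(onz("top",w,.013)))
for a in range(3): pass
mm=pts(mask(im,(100,80,30),(130,255,255),(310,160,375,250))); print("mat",rect(onz("top",mm,.003)))
# tube: all bright/sat px above face
e=bydepth("top",uv,d); t=uv[(e[:,2]>.031)&(d>0)]; n,l,s,_=cv2.connectedComponentsWithStats(((np.isin(np.arange(384*512),t[:,1]*512+t[:,0])).reshape(384,512)).astype(np.uint8)); i=1+np.argmax(s[1:,4]); print("tube",rect(onz("top",pts(l==i),.0317)),s[i])
s=bot.get_state();print(s["time_s"],s["ee_pos"],s["force"])
E
```

```text
pad (array([ 595. , -154.6]), array([188.1, 122.3]), -6.08)
red line centre (array([ 628.3, -158.7]), array([119.6,   5.8])) fit 628.8496 -153.92674 pad yaw -5.9991093
-92 21.82 111 | -86 21.71 107 | -80 21.72 111 | -74 21.72 107 | -68 21.67 111 | -62 28.97 111 | -56 40.58 111 | -50 40.86 110 | -44 35.64 102 | -38 21.59 111 | -32 20.37 105 | -26 19.13 107 | -20 18.18 108 | -14 17.82 106 | -8 17.84 108 | -2 18.38 107 | 4 19.72 112 | 10 20.82 108 | 16 21.85 108 | 22 21.86 106 | 28 21.88 108 | 34 22.15 110 | 40 21.81 106 | 46 21.92 108 | 52 22.04 105 | 58 21.89 112 | 64 21.93 107 | 70 21.79 105 | 76 21.92 108 | 82 21.92 107 | 88 21.76 105 | 94 21.73 48 | 
table z -3.469524489651488e-05
handle 194 (array([ 520.3, -380.1]), array([45.3, 24.3]), -79.09) 0.046540049432755026 [ 0.5205 -0.3804  0.047 ]
wood (array([ 520.6, -381.2]), array([148.6,  63.7]), 11.16)
mat (array([ 525.9, -377.5]), array([177.7,  88.3]), 8.24)
tube (array([ 543.1, -147.8]), array([110.6,  20.3]), 85.46) [226 193  46  11 373]
0.4 [ 0.14650792 -0.50410091  0.25161631] [-0.62082167 -0.77822918 -0.33425574]
```

```bash
python3 -m pendant '[[[0.0134,-0.0461,0,0,0,0],[0.0268,-0.0922,0,0,0,0],[0.0402,-0.1383,0,0,0,0],[0.0906,-0.1206,0,0,0,-10.6],[0.141,-0.103,0,0,0,-21.2],[0.1914,-0.0853,0.02,0,0,-31.8],[0.2419,-0.0676,0.05,0,0,-42.4],[0.2923,-0.0499,0.08,0,0,-53],[0.3427,-0.0323,0.11,0,0,-63.6],[0.3931,-0.0146,0.132,0,0,-74.2],[0.3931,-0.0146,0.132,0,0,-84.9],[0.3931,-0.0146,0.132,0,0,-84.9],[0.3931,-0.0146,0.132,0,0,-84.9]]]' 0.0918 40
cat > st.py <<'E'
import sys
from h import *
from scipy.spatial.transform import Rotation as Ro
n=int(sys.argv[1]) if len(sys.argv)>1 else 0
F=[];T=[]
for i in range(n): optics.get_image("top"); s=bot.get_state(); F.append(s["force"]); T.append(s["wrist_torque"])
s=bot.get_state(); M=Ro.from_quat(s["orientation"]).as_matrix()
print("t %.2f"%s["time_s"],"tcp mm",np.round(s["ee_pos"]*1000,2),"yaw(tool y) %.2f"%np.degrees(np.arctan2(M[1,1],M[0,1])),"zaxis",np.round(M[:,2],4),"w",round(s["grip_width"]*91.8,1),"gf",round(s["grip_force"],1))
if n: print("F",np.round(np.mean(F,0),2),"sd",np.round(np.std(F,0),2),"T",np.round(np.mean(T,0),3))
E
python3 st.py 3
python3 - <<'E'
from h import *
f=np.load("pics/top0.npz"); im=f["im"]; h=cv2.cvtColor(im,cv2.COLOR_RGB2HSV)
b=np.array([227,188,272,207]); m=(h[:,:,2]>55).astype(np.uint8); k=np.zeros_like(m); k[b[1]:b[3],b[0]:b[2]]=1
n,l,s,_=cv2.connectedComponentsWithStats(m*k); i=1+np.argmax(s[1:,4]); p=pts(l==i); print(s[i])
g=im.astype(float).max(2)
# per-column centroid
C=[(u,np.average(q[:,1])) for u in range(229,271) if len(q:=p[p[:,0]==u])>3]
C=np.array(C); P=onz("top",C,.0367)[:,:2]*1000
vx,vy,x0,y0=cv2.fitLine(P.astype(np.float32),cv2.DIST_HUBER,0,.01,.01).ravel(); 
if vy<0: vx,vy=-vx,-vy
print("tube yaw",-np.degrees(np.arctan2(vx,vy)),x0,y0)
E
```

```text
time_s: 2.02
ee_pos: [0.5196, -0.3807, 0.1203]
orientation: [0.637, 0.771, -0.0, 0.0]
force: [0.4, -0.2, -1.1]
grip_width: 1.001
grip_force: 0.0
t 2.17 tcp mm [ 519.61 -380.86  120.63] yaw(tool y) 10.96 zaxis [ 9.e-04 -9.e-04 -1.e+00] w 91.9 gf 0.0
F [0.05 0.19 0.35] sd [0.22 0.3  0.35] T [-0.03  -0.064 -0.026]
[227 192  45  12 375]
tube yaw -4.4992275 543.6559 -151.5025
```

```bash
python3 -m pendant '[[[0,0,0.03,0,0,0],[0,0,0.06,0,0,0],[0,0,0.0785,0,0,0],[0,0,0.0785,0,0,0],[0,0,0.0785,0,0,0]]]'; python3 -m pendant '[[[0,0,0,0,0,0],[0,0,0,0,0,0],[0,0,0,0,0,0],[0,0,0,0,0,0],[0,0,0,0,0,0],[0,0,0,0,0,0],[0,0,0,0,0,0]]]' 0.015 60; python3 st.py 2
```

```text
time_s: 2.8
ee_pos: [0.5203, -0.381, 0.0424]
orientation: [0.636, 0.772, -0.0, 0.001]
force: [-0.7, -1.6, 0.8]
grip_width: 0.997
grip_force: 0.0
time_s: 3.68
ee_pos: [0.52, -0.3805, 0.0412]
orientation: [0.635, 0.772, -0.0, 0.0]
force: [1.0, 1.4, 0.2]
grip_width: 0.29
grip_force: 1.3
t 3.77 tcp mm [ 519.96 -380.45   41.22] yaw(tool y) 11.11 zaxis [ 0.e+00 -1.e-04 -1.e+00] w 25.6 gf 60.0
F [ 0.2  -0.23  0.07] sd [0.62 0.3  0.54] T [-0.021 -0.133  0.002]
```

```bash
python3 -m pendant '[[[0,0,-0.01,0,0,0],[0,0,-0.035,0,0,0],[0,0,-0.059,0,0,0],[0.02,0.002,-0.059,0,0,2],[0.06,0.007,-0.059,0,0,5],[0.10,0.012,-0.059,0,0,9],[0.14,0.016,-0.059,0,0,12],[0.18,0.021,-0.059,0,0,15.6],[0.217,0.025,-0.059,0,0,15.6],[0.2362,0.0272,-0.059,0,0,15.6],[0.2362,0.0272,-0.059,0,0,15.6],[0.2362,0.0272,-0.059,0,0,15.6],[0.2362,0.0272,-0.059,0,0,15.6]]]'; python3 st.py 8; python3 - <<'E'
from h import *
im,d=optics.get_image("top"); cv2.imwrite("pics/b.png",cv2.resize(im[110:290,180:380,::-1],None,fx=3,fy=3))
E
```

```text
time_s: 5.4
ee_pos: [0.5013, -0.1446, 0.1002]
orientation: [0.735, 0.678, -0.0, 0.0]
force: [-0.3, 0.5, -1.1]
grip_width: 0.276
grip_force: 60.0
t 5.80 tcp mm [ 501.11 -143.54  100.18] yaw(tool y) -4.51 zaxis [-0.e+00 -1.e-04 -1.e+00] w 25.5 gf 60.0
F [-0.12  0.39 -1.64] sd [0.45 0.36 0.61] T [-0.021 -0.074 -0.001]
```

View pics/b.png

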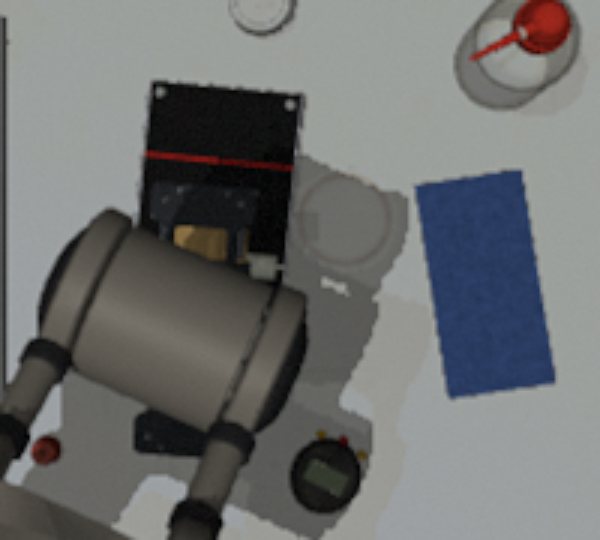

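The view shows the board gripped and the tube's right end at (263,265). The mat is empty and fully visible. Next I lower the board onto the tube.

```bash
python3 -m pendant '[[[0,0,0.008,0,0,0],[0,0,0.014,0,0,0],[0,0,0.017,0,0,0],[0,0,0.0185,0,0,0],[0,0,0.0192,0,0,0],[0,0,0.0192,0,0,0]]]'; python3 st.py 3;  python3 -m pendant '[[[0,0,0.0004,0,0,0],[0,0,0.0008,0,0,0],[0,0,0.0008,0,0,0]]]'; python3 st.py 4
```

```text
time_s: 6.6
ee_pos: [0.5012, -0.1435, 0.0811]
orientation: [0.734, 0.679, 0.0, 0.0]
force: [0.3, -0.1, -1.9]
grip_width: 0.284
grip_force: 60.0
t 6.75 tcp mm [ 501.22 -143.48   81.17] yaw(tool y) -4.50 zaxis [ 3.e-04 -2.e-04 -1.e+00] w 26.1 gf 60.0
F [ 0.13 -0.17 -1.47] sd [0.3  0.55 0.17] T [-0.02  -0.129 -0.011]
time_s: 7.12
ee_pos: [0.5014, -0.1435, 0.0804]
orientation: [0.734, 0.679, 0.0, 0.0]
force: [0.7, -0.1, 0.6]
grip_width: 0.279
grip_force: 60.0
t 7.33 tcp mm [ 501.35 -143.51   80.41] yaw(tool y) -4.50 zaxis [ 6.e-04 -3.e-04 -1.e+00] w 25.8 gf 60.0
F [0.39 0.07 0.47] sd [0.46 0.48 0.51] T [ 0.038 -0.215  0.057]
```

```bash
python3 -m pendant '[[[0,0,0.0004,0,0,0],[0,0,0.0008,0,0,0],[0,0,0.0008,0,0,0]]]'; python3 st.py 5
```

```text
time_s: 7.7
ee_pos: [0.5019, -0.1436, 0.0802]
orientation: [0.734, 0.679, 0.001, 0.001]
force: [0.3, 1.9, 6.0]
grip_width: 0.281
grip_force: 60.0
t 7.95 tcp mm [ 501.91 -143.56   80.24] yaw(tool y) -4.50 zaxis [ 2.2e-03 -7.0e-04 -1.0e+00] w 26.0 gf 60.0
F [-0.18  1.71  6.64] sd [0.81 0.41 0.22] T [ 0.244 -0.426  0.044]
```

```bash
python3 -m pendant '[[[0,0.00125,0,0,0,0.02],[-0.0001,0.0025,0,0,0,0.04],[-0.0001,0.00375,0,0,0,0.07],[-0.0001,0.005,0,0,0,0.09],[-0.0002,0.00625,0,0,0,0.11],[-0.0002,0.0075,0,0,0,0.13],[-0.0002,0.00875,0,0,0,0.15],[-0.0003,0.010,0,0,0,0.18]]]'; python3 st.py 3
```

```text
time_s: 8.95
ee_pos: [0.5118, -0.1444, 0.0803]
orientation: [0.735, 0.678, 0.001, 0.001]
force: [-0.4, 3.1, 6.5]
grip_width: 0.278
grip_force: 60.0
t 9.10 tcp mm [ 511.92 -144.37   80.25] yaw(tool y) -4.66 zaxis [ 2.2e-03 -4.0e-04 -1.0e+00] w 25.6 gf 60.0
F [-0.22  2.5   6.09] sd [0.38 0.19 0.46] T [ 0.445 -0.476  0.177]
```

```bash
python3 -m pendant '[[[0,0.00125,0,0,0,0.02],[0,0.0025,0,0,0,0.04],[0,0.00375,0,0,0,0.07],[0,0.005,0,0,0,0.09],[0,0.00625,0.00005,0,0,0.11],[0,0.0075,0.00005,0,0,0.13],[0,0.00875,0.00005,0,0,0.15],[0,0.010,0.00005,0,0,0.18]]]'; python3 st.py 3
```

```text
time_s: 10.1
ee_pos: [0.5218, -0.1452, 0.0803]
orientation: [0.736, 0.677, 0.001, 0.001]
force: [-1.5, 2.8, 7.6]
grip_width: 0.282
grip_force: 60.0
t 10.25 tcp mm [ 521.93 -145.21   80.29] yaw(tool y) -4.85 zaxis [ 2.3e-03 -4.0e-04 -1.0e+00] w 25.6 gf 60.0
F [0.32 2.55 7.03] sd [0.39 0.6  0.27] T [ 0.424 -0.441  0.138]
```

```bash
python3 -m pendant '[[[0,0.00125,0,0,0,0.02],[0,0.0025,0,0,0,0.04],[0,0.00375,0,0,0,0.07],[0,0.005,0,0,0,0.09],[0,0.00625,0.00002,0,0,0.11],[0,0.0075,0.00006,0,0,0.13],[0,0.00875,0.00015,0,0,0.15],[0,0.010,0.00026,0,0,0.18]]]'; python3 st.py 4
```

```text
time_s: 11.25
ee_pos: [0.5319, -0.1461, 0.08]
orientation: [0.737, 0.675, 0.001, 0.001]
force: [0.0, 2.2, 6.3]
grip_width: 0.278
grip_force: 60.0
t 11.45 tcp mm [ 531.97 -146.09   79.93] yaw(tool y) -5.04 zaxis [ 2.5e-03 -4.0e-04 -1.0e+00] w 25.8 gf 60.0
F [1.16 2.41 5.98] sd [0.19 0.04 0.26] T [ 0.489 -0.513  0.082]
```

```bash
python3 -m pendant '[[[0,0.00125,0.00018,0,0,0.02],[0,0.0025,0.00032,0,0,0.04],[0,0.00375,0.00045,0,0,0.07],[0,0.005,0.00058,0,0,0.09],[0,0.00625,0.0007,0,0,0.11],[0,0.0075,0.00083,0,0,0.13],[0,0.00875,0.00096,0,0,0.15],[0,0.010,0.00108,0,0,0.18]]]'; python3 st.py 4
```

```text
time_s: 12.45
ee_pos: [0.5419, -0.1469, 0.079]
orientation: [0.739, 0.674, 0.001, 0.001]
force: [0.3, 2.7, 6.3]
grip_width: 0.28
grip_force: 60.0
t 12.65 tcp mm [ 542.02 -146.93   78.95] yaw(tool y) -5.22 zaxis [ 2.7e-03 -3.0e-04 -1.0e+00] w 25.5 gf 60.0
F [1.87 2.07 5.8 ] sd [0.49 0.13 0.26] T [ 0.537 -0.516  0.062]
```

```bash
python3 -m pendant '[[[0,0.00125,0.0002,0,0,0.02],[0,0.0025,0.00035,0,0,0.04],[0,0.00375,0.0005,0,0,0.07],[0,0.005,0.00064,0,0,0.09],[0,0.00625,0.00078,0,0,0.11],[0,0.0075,0.00092,0,0,0.13],[0,0.00875,0.00105,0,0,0.15],[0,0.010,0.00118,0,0,0.18]]]'; python3 st.py 4
```

```text
time_s: 13.65
ee_pos: [0.552, -0.1478, 0.078]
orientation: [0.74, 0.673, 0.001, 0.001]
force: [0.9, 1.7, 7.0]
grip_width: 0.28
grip_force: 60.0
t 13.85 tcp mm [ 552.1  -147.84   77.92] yaw(tool y) -5.40 zaxis [ 3.e-03 -4.e-04 -1.e+00] w 25.6 gf 60.0
F [1.21 2.26 7.23] sd [0.72 0.19 0.65] T [ 0.565 -0.519  0.061]
```

```bash
python3 -m pendant '[[[0,0.00125,0.00013,0,0,0.02],[0,0.0025,0.00026,0,0,0.04],[0,0.00375,0.00039,0,0,0.07],[0,0.005,0.00052,0,0,0.09],[0,0.00625,0.00065,0,0,0.11],[0,0.0075,0.00078,0,0,0.13],[0,0.00875,0.0009,0,0,0.15],[0,0.010,0.00102,0,0,0.18]]]'; python3 st.py 4
```

```text
time_s: 14.85
ee_pos: [0.562, -0.1488, 0.077]
orientation: [0.741, 0.672, 0.001, 0.001]
force: [-0.0, 1.9, 7.4]
grip_width: 0.281
grip_force: 60.0
t 15.05 tcp mm [ 562.08 -148.77   76.98] yaw(tool y) -5.58 zaxis [ 3.1e-03 -4.0e-04 -1.0e+00] w 25.6 gf 60.0
F [1.73 2.03 6.85] sd [0.23 0.43 0.16] T [ 0.563 -0.443  0.067]
```

```bash
python3 -m pendant '[[[0,0.00125,0.00013,0,0,0.02],[0,0.0025,0.00026,0,0,0.04],[0,0.00375,0.00039,0,0,0.07],[0,0.005,0.00051,0,0,0.09],[0,0.00625,0.00062,0,0,0.11]]]'; python3 st.py 3
```

```text
time_s: 15.68
ee_pos: [0.5681, -0.1493, 0.0764]
orientation: [0.741, 0.671, 0.001, 0.001]
force: [0.5, 2.9, 8.2]
grip_width: 0.279
grip_force: 60.0
t 15.82 tcp mm [ 568.25 -149.29   76.44] yaw(tool y) -5.68 zaxis [ 2.9e-03 -4.0e-04 -1.0e+00] w 25.5 gf 60.0
F [0.79 3.14 8.08] sd [1.04 0.05 0.2 ] T [ 0.539 -0.35   0.061]
```

```bash
python3 -m pendant '[[[0,0.00125,0,0,0,0.02],[0,0.0025,0,0,0,0.04],[0,0.00375,0,0,0,0.07]]]'; python3 st.py 3
```

```text
time_s: 16.2
ee_pos: [0.5716, -0.1496, 0.0764]
orientation: [0.742, 0.671, 0.001, 0.001]
force: [-0.6, 3.2, 9.0]
grip_width: 0.282
grip_force: 60.0
t 16.35 tcp mm [ 571.74 -149.58   76.36] yaw(tool y) -5.74 zaxis [ 2.4e-03 -2.0e-04 -1.0e+00] w 25.4 gf 60.0
F [1.16 3.41 8.17] sd [0.16 0.7  0.09] T [ 0.528 -0.221  0.099]
```

```bash
python3 -m pendant '[[[0,0.00125,-0.00005,0,0,0.02],[0,0.0025,-0.0001,0,0,0.04],[0,0.00375,-0.00015,0,0,0.07],[0,0.005,-0.00015,0,0,0.09],[0,0.00625,-0.00018,0,0,0.11],[0,0.0075,-0.00018,0,0,0.13],[0,0.00875,-0.0002,0,0,0.15],[0,0.010,-0.0002,0,0,0.18]]]'; python3 st.py 3; python3 - <<'E'
from h import *
im,d=optics.get_image("top"); cv2.imwrite("pics/c.png",cv2.resize(im[110:260,190:320,::-1],None,fx=4,fy=4))
E
```

```text
time_s: 17.35
ee_pos: [0.5814, -0.1505, 0.0764]
orientation: [0.743, 0.67, 0.001, 0.0]
force: [0.7, 2.6, 7.3]
grip_width: 0.278
grip_force: 60.0
t 17.50 tcp mm [ 581.54 -150.5    76.41] yaw(tool y) -5.93 zaxis [ 0.0019  0.     -1.    ] w 25.7 gf 60.0
F [0.78 2.95 7.  ] sd [0.61 0.09 0.24] T [ 0.497 -0.166  0.038]
```

View pics/c.png

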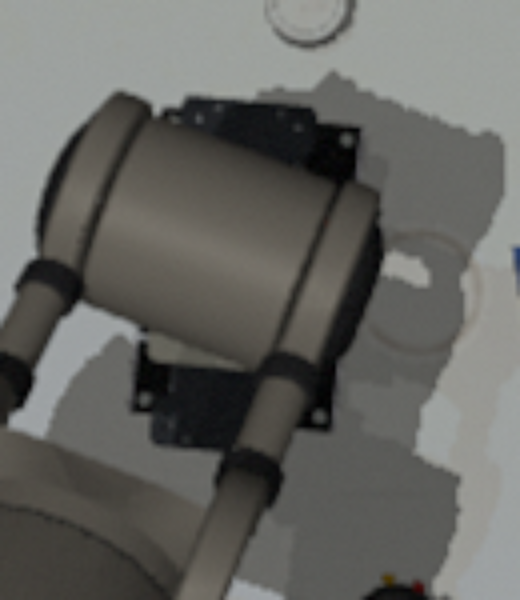

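The arm hides the tube here, so I continue on force feedback, now across the hollow's bottom.

```bash
python3 -m pendant '[[[0,0.00125,0,0,0,0.02],[0,0.0025,0,0,0,0.04],[0,0.00375,0,0,0,0.07],[0,0.005,0,0,0,0.09],[0,0.00625,0,0,0,0.11],[0,0.0075,0,0,0,0.13],[0,0.00875,0,0,0,0.15]]]'; python3 st.py 3
```

```text
time_s: 18.42
ee_pos: [0.5901, -0.1513, 0.0764]
orientation: [0.744, 0.669, 0.001, 0.0]
force: [0.2, 3.7, 8.3]
grip_width: 0.279
grip_force: 60.0
t 18.57 tcp mm [ 590.25 -151.35   76.43] yaw(tool y) -6.08 zaxis [ 1.9e-03  1.0e-04 -1.0e+00] w 26.1 gf 60.0
F [-0.27  3.25  7.02] sd [0.68 0.54 0.45] T [ 0.53  -0.143  0.029]
```

```bash
python3 -m pendant '[[[0,0.00125,0,0,0,0.02],[0,0.0025,-0.00003,0,0,0.04],[0,0.00375,-0.00014,0,0,0.07]]]'; python3 st.py 3
```

```text
time_s: 18.95
ee_pos: [0.5936, -0.1516, 0.0766]
orientation: [0.744, 0.668, 0.0, 0.0]
force: [-0.6, 4.1, 8.3]
grip_width: 0.282
grip_force: 60.0
t 19.10 tcp mm [ 593.7  -151.62   76.58] yaw(tool y) -6.15 zaxis [ 1.3e-03  3.0e-04 -1.0e+00] w 25.8 gf 60.0
F [-0.37  3.51  8.38] sd [0.38 0.16 0.05] T [ 0.519  0.082 -0.007]
```

```bash
python3 -m pendant '[[[0,0.00125,-0.0002,0,0,0.02],[0,0.0025,-0.00036,0,0,0.04],[0,0.00375,-0.00051,0,0,0.07],[0,0.005,-0.00065,0,0,0.09]]]'; python3 st.py 3
```

```text
time_s: 19.6
ee_pos: [0.5984, -0.1521, 0.0771]
orientation: [0.745, 0.668, 0.0, 0.0]
force: [-1.1, 3.9, 7.3]
grip_width: 0.283
grip_force: 60.0
t 19.75 tcp mm [ 598.55 -152.19   77.07] yaw(tool y) -6.24 zaxis [ 9.e-04  4.e-04 -1.e+00] w 25.3 gf 60.0
F [-0.65  2.98  6.94] sd [0.29 0.58 0.19] T [ 0.524  0.107 -0.045]
```

```bash
python3 -m pendant '[[[0,0.00125,-0.00013,0,0,0.02],[0,0.0025,-0.00026,0,0,0.04],[0,0.00375,-0.00039,0,0,0.07],[0,0.005,-0.00052,0,0,0.09],[0,0.00625,-0.00065,0,0,0.11],[0,0.0075,-0.00078,0,0,0.13],[0,0.00875,-0.0009,0,0,0.15],[0,0.010,-0.00103,0,0,0.18]]]'; python3 st.py 3
```

```text
time_s: 20.75
ee_pos: [0.6082, -0.1532, 0.078]
orientation: [0.746, 0.666, 0.0, -0.0]
force: [-0.4, 2.2, 6.6]
grip_width: 0.28
grip_force: 60.0
t 20.90 tcp mm [ 608.44 -153.25   78.02] yaw(tool y) -6.42 zaxis [ 7.e-04  4.e-04 -1.e+00] w 25.4 gf 60.0
F [-0.64  3.47  6.62] sd [0.57 0.05 0.43] T [ 0.47   0.116 -0.038]
```

```bash
python3 -m pendant '[[[0,0.00125,-0.00013,0,0,0.02],[0,0.0025,-0.00025,0,0,0.04],[0,0.00375,-0.00038,0,0,0.07],[0,0.005,-0.0005,0,0,0.09],[0,0.00625,-0.00063,0,0,0.11],[0,0.0075,-0.00075,0,0,0.13],[0,0.00875,-0.00088,0,0,0.15],[0,0.010,-0.001,0,0,0.18]]]'; python3 st.py 3
```

```text
time_s: 21.9
ee_pos: [0.6182, -0.1544, 0.079]
orientation: [0.747, 0.665, 0.0, -0.0]
force: [-1.2, 2.7, 6.7]
grip_width: 0.276
grip_force: 60.0
t 22.05 tcp mm [ 618.32 -154.41   79.01] yaw(tool y) -6.60 zaxis [ 6.e-04  4.e-04 -1.e+00] w 25.6 gf 60.0
F [0.03 3.61 6.86] sd [0.46 0.49 0.34] T [ 0.42   0.146 -0.039]
```

```bash
python3 -m pendant '[[[0,0.00125,-0.00013,0,0,0.02],[0,0.0025,-0.00025,0,0,0.04],[0,0.00375,-0.00038,0,0,0.07],[0,0.005,-0.0005,0,0,0.09],[0,0.00625,-0.00063,0,0,0.11],[0,0.0075,-0.00075,0,0,0.13]]]'; python3 st.py 3
```

```text
time_s: 22.8
ee_pos: [0.6256, -0.1553, 0.0797]
orientation: [0.747, 0.664, 0.0, -0.0]
force: [-1.6, 2.7, 6.6]
grip_width: 0.276
grip_force: 60.0
t 22.95 tcp mm [ 625.76 -155.32   79.74] yaw(tool y) -6.73 zaxis [ 6.e-04  4.e-04 -1.e+00] w 25.8 gf 60.0
F [-0.17  2.76  6.38] sd [0.08 0.28 0.24] T [ 0.391  0.185 -0.042]
```

```bash
python3 -m pendant '[[[0,0.00125,-0.00011,0,0,0.02],[0,0.0025,-0.00022,0,0,0.04],[0,0.00375,-0.00032,0,0,0.07],[0,0.005,-0.0004,0,0,0.09]]]'; python3 st.py 3
```

```text
time_s: 23.45
ee_pos: [0.6306, -0.1559, 0.0802]
orientation: [0.748, 0.664, 0.0, -0.0]
force: [-0.4, 2.1, 7.1]
grip_width: 0.281
grip_force: 60.0
t 23.60 tcp mm [ 630.81 -155.91   80.24] yaw(tool y) -6.82 zaxis [ 8.e-04  3.e-04 -1.e+00] w 25.5 gf 60.0
F [-0.27  2.88  6.67] sd [0.3  0.18 0.4 ] T [ 0.437  0.186 -0.01 ]
```

```bash
python3 -m pendant '[[[0,0.00125,-0.00006,0,0,0.02],[0,0.0025,-0.0001,0,0,0.04],[0,0.00375,-0.00012,0,0,0.07],[0,0.005,-0.00012,0,0,0.09]]]'; python3 st.py 3
```

```text
time_s: 24.1
ee_pos: [0.6358, -0.1565, 0.0804]
orientation: [0.748, 0.663, 0.0, 0.0]
force: [0.3, 2.8, 8.0]
grip_width: 0.278
grip_force: 60.0
t 24.25 tcp mm [ 635.99 -156.51   80.42] yaw(tool y) -6.91 zaxis [ 1.4e-03  3.0e-04 -1.0e+00] w 25.7 gf 60.0
F [0.36 2.72 6.98] sd [0.34 0.12 0.49] T [ 0.465  0.064 -0.035]
```

```bash
python3 -m pendant '[[[0,0.00125,0,0,0,0.02],[0,0.0025,0,0,0,0.04],[0,0.00375,0,0,0,0.07],[0,0.005,0,0,0,0.09],[0,0.00625,0,0,0,0.11],[0,0.0075,0,0,0,0.13],[0,0.00875,0,0,0,0.15],[0,0.010,0,0,0,0.18]]]'; python3 st.py 3;  python3 - <<'E'
from h import *
im,d=optics.get_image("top"); cv2.imwrite("pics/d.png",cv2.resize(im[110:240,190:320,::-1],None,fx=4,fy=4))
im,d=optics.get_image("side"); cv2.imwrite("pics/d2.png",im[130:280,160:360,::-1])
E
```

```text
time_s: 25.25
ee_pos: [0.6457, -0.1577, 0.0804]
orientation: [0.75, 0.662, 0.0, 0.0]
force: [-0.2, 2.7, 7.1]
grip_width: 0.279
grip_force: 60.0
t 25.40 tcp mm [ 645.89 -157.62   80.42] yaw(tool y) -7.09 zaxis [ 1.3e-03  3.0e-04 -1.0e+00] w 25.7 gf 60.0
F [0.41 3.24 6.52] sd [0.2  0.25 0.32] T [ 0.525  0.088 -0.008]
```

View pics/d.png

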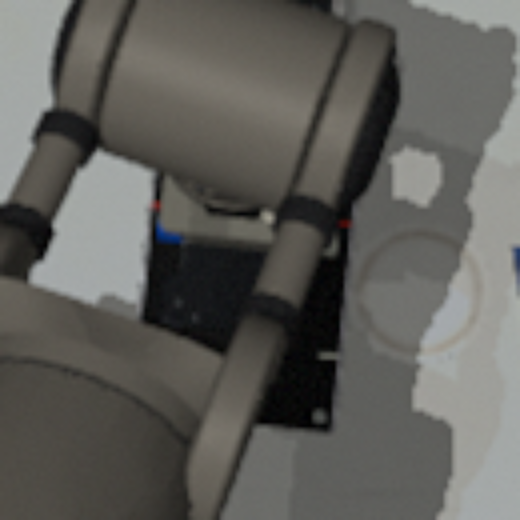

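The blue cap's rear edge is at about (166,243) in the crop and the red line's left end at (156,204). That matches the tube being about 13 mm short of the line, so I continue.

```bash
python3 -m pendant '[[[0,0.00125,0.00003,0,0,0.02],[0,0.0025,0.00005,0,0,0.04],[0,0.00375,0.00006,0,0,0.07],[0,0.005,0.00007,0,0,0.09],[0,0.00625,0.00008,0,0,0.11],[0,0.0075,0.00008,0,0,0.13],[0,0.00875,0.00008,0,0,0.15],[0,0.010,0.00008,0,0,0.18]]]'; python3 st.py 3
```

```text
time_s: 26.5
ee_pos: [0.6557, -0.1588, 0.0804]
orientation: [0.751, 0.661, 0.001, 0.0]
force: [-0.1, 2.5, 7.3]
grip_width: 0.277
grip_force: 60.0
t 26.65 tcp mm [ 655.82 -158.86   80.42] yaw(tool y) -7.27 zaxis [ 1.3e-03  4.0e-04 -1.0e+00] w 25.6 gf 60.0
F [0.41 2.38 6.74] sd [0.35 0.54 0.33] T [ 0.496  0.138 -0.045]
```

```bash
python3 -m pendant '[[[0,0.00125,0.00003,0,0,0.02],[0,0.0025,0.00005,0,0,0.04],[0,0.00375,0.00005,0,0,0.07],[0,0.005,0.00005,0,0,0.09],[0,0.00625,0.00005,0,0,0.11],[0,0.0075,0.00005,0,0,0.13],[0,0.00875,0.00005,0,0,0.15],[0,0.010,0.00005,0,0,0.18]]]'; python3 st.py 3;  python3 - <<'E'
from h import *
im,d=optics.get_image("top"); cv2.imwrite("pics/e.png",cv2.resize(im[130:200,210:300,::-1],None,fx=7,fy=7))
E
```

```text
time_s: 27.65
ee_pos: [0.6656, -0.1601, 0.0804]
orientation: [0.752, 0.66, 0.0, 0.0]
force: [-0.2, 2.4, 7.4]
grip_width: 0.278
grip_force: 60.0
t 27.80 tcp mm [ 665.76 -160.06   80.45] yaw(tool y) -7.45 zaxis [ 1.4e-03  4.0e-04 -1.0e+00] w 25.9 gf 60.0
F [0.01 2.29 6.72] sd [0.47 0.43 0.19] T [ 0.501  0.182 -0.073]
```

View pics/e.png

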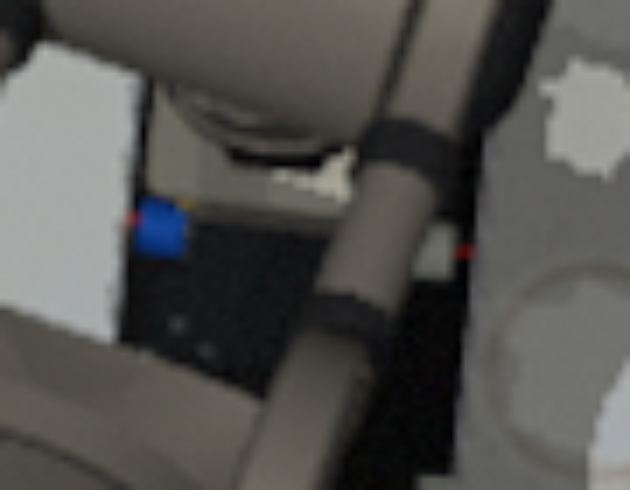

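The cap is now at about (160,228) and the white end at about (435,250). The red line's ends are at (131,219) and (466,252), so the tube is a few mm short. I'll measure the rear edges.

```bash
cat > edge.py <<'E'
from h import *
im=optics.get_image("top")[0].astype(float).max(2)
y=np.radians(-6.03)
def loc(P): d=P[:,:2]*1000-[595,-154.6]; return np.c_[d[:,0]*np.cos(y)+d[:,1]*np.sin(y), -d[:,0]*np.sin(y)+d[:,1]*np.cos(y)]
for name,cols in(("cap",range(230,237)),("white",range(270,275))):
    out=[]
    for u in cols:
        c=im[155:180,u]; hi=np.max(c[6:14]); lo=c[18:].mean(); th=(hi+lo)/2
        k=[i for i in range(6,24) if c[i]>=th>c[i+1]]
        if k: i=k[-1]; out.append((u,155+i+(c[i]-th)/(c[i]-c[i+1])))
    L=loc(onz("top",out,.0318)); print(name,"rear edge local x",np.round(L[:,0],1),"mean+10:",L[:,0].mean()+10,"y",L[:,1].mean())
E
python3 edge.py
```

```text
cap rear edge local x [22.3 22.2 21.9 21.8 21.9 23.  24.2] mean+10: 32.476565594746276 y 47.05366737928739
white rear edge local x [21.7 22.1 22.2 22.5 23.6] mean+10: 32.41548527777992 y -48.892776960055876
```

```bash
python3 -m pendant '[[[0,0.00115,0,0,0,0],[0,0.0023,0,0,0,0],[0,0.0034,0,0,0,0],[0,0.0042,0,0,0,0],[0,0.0046,0,0,0,0],[0,0.0046,0,0,0,0]]]'; python3 st.py 2; python3 edge.py
```

```text
time_s: 28.65
ee_pos: [0.6702, -0.1605, 0.0804]
orientation: [0.752, 0.66, 0.001, 0.0]
force: [1.2, 3.9, 7.9]
grip_width: 0.275
grip_force: 60.0
t 28.75 tcp mm [ 670.17 -160.59   80.38] yaw(tool y) -7.45 zaxis [ 1.e-03  6.e-04 -1.e+00] w 25.6 gf 60.0
F [0.05 3.23 6.78] sd [0.45 0.04 0.47] T [ 0.575  0.28  -0.073]
cap rear edge local x [24.9 24.8 24.5 24.4 24.3 25.5 27.6] mean+10: 35.12583153520774 y 47.32069287426159
white rear edge local x [24.3 24.3 24.5 24.6 26.1] mean+10: 34.76328002944343 y -48.66576761292431
```

```bash
python3 -m pendant '[[[0,0,-0.0003,0,0,0],[0,0,-0.0006,0,0,0],[0,0,-0.0009,0,0,0],[0,0,-0.0012,0,0,0],[0,0,-0.0016,0,0,0],[0,0,-0.002,0,0,0],[0,0,-0.003,0,0,0],[0,0,-0.006,0,0,0],[0,0,-0.02,0,0,0],[0,0,-0.05,0,0,0],[0,0,-0.07,0,0,0]]]'; python3 st.py 3; python3 - <<'E'
from h import *
im,d=optics.get_image("top"); cv2.imwrite("pics/f.png",cv2.resize(im[130:200,210:300,::-1],None,fx=7,fy=7))
E
```

```text
time_s: 30.18
ee_pos: [0.6704, -0.1615, 0.152]
orientation: [0.752, 0.66, 0.001, 0.001]
force: [0.8, 0.4, -1.9]
grip_width: 0.28
grip_force: 60.0
t 30.32 tcp mm [ 670.55 -161.58  151.43] yaw(tool y) -7.46 zaxis [ 0.0035 -0.0014 -1.    ] w 25.7 gf 60.0
F [ 0.6  -0.22 -0.87] sd [0.75 0.13 0.9 ] T [-0.04  -0.127 -0.005]
```

View pics/f.png

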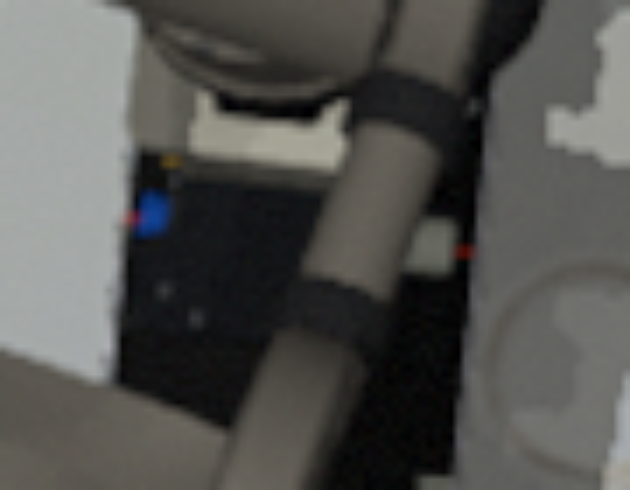

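The tube lies on the red line, with the cap at (152,213) and the white end at (435,245). Next I carry the board back to above the mat.

```bash
python3 -m pendant '[[[-0.005,-0.035,0,0,0,0],[-0.01,-0.075,0,0,0,-3],[-0.03,-0.11,0,0,0,-6],[-0.07,-0.13,0,0,0,-9],[-0.115,-0.127,0.01,0,0,-12],[-0.16,-0.122,0.025,0,0,-15.7],[-0.205,-0.118,0.045,0,0,-15.7],[-0.233,-0.1154,0.06,0,0,-15.7],[-0.233,-0.1154,0.07,0,0,-15.7],[-0.233,-0.1154,0.075,0,0,-15.7],[-0.233,-0.1154,0.075,0,0,-15.7]]]'; python3 st.py 2; python3 - <<'E'
from h import *
im,d=optics.get_image("top"); cv2.imwrite("pics/g.png",cv2.resize(im[120:250,210:380,::-1],None,fx=4.5,fy=4.5))
y=np.radians(-6.03)
h=cv2.cvtColor(im,cv2.COLOR_RGB2HSV)
m=(h[:,:,2]>55).astype(np.uint8)*255; k=np.zeros_like(m); k[152:176,229:272]=1
red=cv2.inRange(h,(0,150,40),(8,255,255))|cv2.inRange(h,(172,150,40),(180,255,255)); m[red>0]=0
n,l,s,_=cv2.connectedComponentsWithStats(m*k); i=1+np.argmax(s[1:,4]); p=pts(l==i)
C=np.array([(u,q[:,1].mean()) for u in range(s[i][0]+2,s[i][0]+s[i][2]-1) if len(q:=p[p[:,0]==u])>3])
P=onz("top",C,.0367)[:,:2]*1000-[595,-154.6]; L=np.c_[P[:,0]*np.cos(y)+P[:,1]*np.sin(y),-P[:,0]*np.sin(y)+P[:,1]*np.cos(y)]
a,b=np.polyfit(L[:,1],L[:,0],1); print("tube local x %.1f skew %.2f deg"%(b,np.degrees(np.arctan(a))),s[i],"y range",L[[0,-1],1])
E
```

```text
time_s: 31.75
ee_pos: [0.5252, -0.376, 0.074]
orientation: [0.654, 0.756, 0.0, -0.001]
force: [-0.1, 0.1, -0.7]
grip_width: 0.279
grip_force: 60.0
t 31.85 tcp mm [ 525.65 -376.52   74.98] yaw(tool y) 8.31 zaxis [ 5.e-04 -5.e-04 -1.e+00] w 25.4 gf 60.0
F [-0.15 -0.16 -0.97] sd [0.11 0.05 0.12] T [-0.03  -0.104  0.007]
tube local x 32.6 skew -0.43 deg [229 157  43  12 364] y range [ 52.57039974 -42.93729436]
```

View pics/g.png

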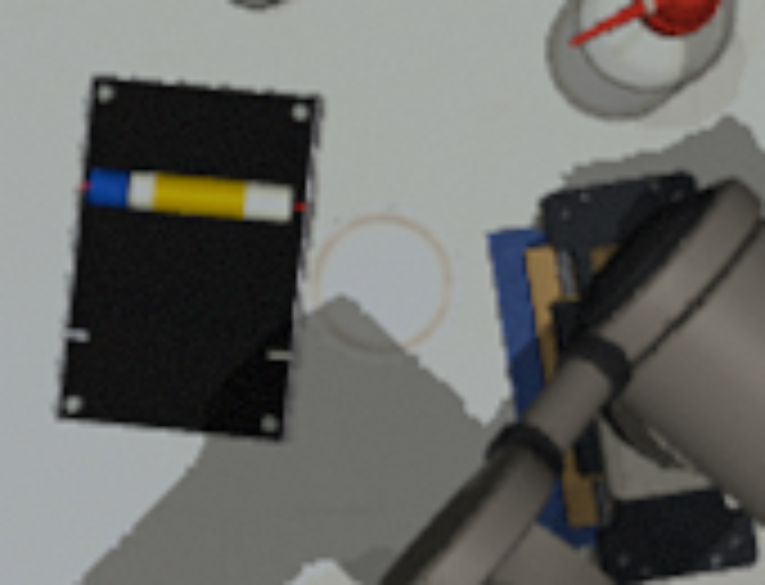

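The tube rests on the red line, within about 1 mm and 0.5°. The board is above the mat, so I set it down.

```bash
python3 -m pendant '[[[0,0.0005,0.012,0,0,0],[-0.0005,0.0005,0.022,0,0,0],[-0.001,0.0005,0.028,0,0,0],[-0.001,0.0005,0.031,0,0,0],[-0.001,0.0005,0.0325,0,0,0],[-0.001,0.0005,0.033,0,0,0],[-0.001,0.0005,0.033,0,0,0]]]'; python3 st.py 2; python3 -m pendant '[[[0,0,0.0003,0,0,0],[0,0,0.0005,0,0,0],[0,0,0.0005,0,0,0]]]'; python3 st.py 2
```

```text
time_s: 32.78
ee_pos: [0.5259, -0.3784, 0.0416]
orientation: [0.654, 0.756, -0.0, 0.0]
force: [-0.2, 0.7, -2.3]
grip_width: 0.279
grip_force: 60.0
t 32.88 tcp mm [ 525.88 -378.36   41.64] yaw(tool y) 8.24 zaxis [ 4.e-04 -4.e-04 -1.e+00] w 25.8 gf 60.0
F [ 0.06 -0.17 -1.72] sd [0.42 0.15 0.26] T [-0.025 -0.127  0.037]
time_s: 33.25
ee_pos: [0.5258, -0.3783, 0.0412]
orientation: [0.654, 0.756, -0.0, 0.0]
force: [-0.7, 0.4, 0.4]
grip_width: 0.286
grip_force: 60.0
t 33.35 tcp mm [ 525.81 -378.32   41.19] yaw(tool y) 8.24 zaxis [ 2.e-04 -3.e-04 -1.e+00] w 25.5 gf 60.0
F [-0.99  0.96  1.84] sd [0.72 0.19 0.14] T [ 0.092  0.07  -0.014]
```

```bash
python3 -m pendant '[[[0,0,0,0,0,0],[0,0,0,0,0,0],[0,0,0,0,0,0],[0,0,0,0,0,0],[0,0,0,0,0,0],[0,0,0,0,0,0]]]' 0.08; python3 -m pendant '[[[0,0,-0.01,0,0,0],[0,0,-0.04,0,0,0],[0,0,-0.09,0,0,0],[0,0,-0.15,0,0,0],[0.05,-0.05,-0.2,0,0,0],[0.08,-0.1,-0.2,0,0,0],[0.1,-0.15,-0.2,0,0,0],[0.1,-0.15,-0.2,0,0,0]]]'; python3 st.py 1; python3 - <<'E'
from h import *
im,d=optics.get_image("top"); cv2.imwrite("pics/i.png",im[60:330,160:400,::-1].repeat(2,0).repeat(2,1))
w=pts(mask(im,(8,60,50),(24,255,255),(312,165,375,245))); print(len(w),rect(onz("top",w,.013)))
E
```

```text
time_s: 34.1
ee_pos: [0.5257, -0.3783, 0.0409]
orientation: [0.654, 0.756, -0.0, 0.0]
force: [-0.4, 0.2, 0.7]
grip_width: 0.854
grip_force: 0.0
time_s: 35.1
ee_pos: [0.36, -0.299, 0.242]
orientation: [0.655, 0.756, -0.0, -0.0]
force: [0.2, -0.5, 0.0]
grip_width: 0.868
grip_force: 0.0
t 35.15 tcp mm [ 361.25 -300.12  242.24] yaw(tool y) 8.17 zaxis [ 8.0e-04 -1.3e-03 -1.0e+00] w 79.7 gf 0.0
F [ 0.29  0.21 -0.26] sd [0. 0. 0.] T [-0.021 -0.136  0.045]
1565 (array([ 526.6, -378.9]), array([149.4,  64. ]), 8.21)
```

View pics/i.png

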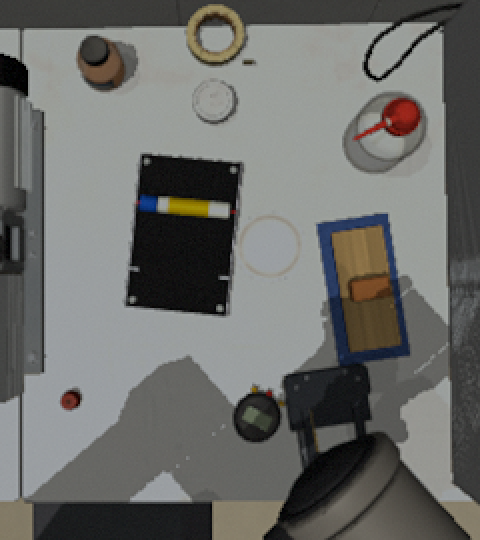

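The board lies centred on the mat at about (368,288), the tube is on the red line near (185,207), and nothing else has moved.

```bash
python3 -c "
from plant import bot
print(bot.job_done())"
```

```text
the job is handed in; nothing more can be done
None
```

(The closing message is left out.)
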